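# Unlock the eccentric cam and push the sample carriage home

### The arm

A 6-joint arm with a two-finger parallel gripper is mounted at the origin on the work surface. World frame = base frame: x ahead of the robot, y to its left, z up, the work surface at z = 0. Lengths are in m, angles in rad, forces in N, time in s.
With the tool pointing down it reaches from about 0.375 to 0.975 m from the base axis. Payload 3.8 kg.
Tool frame: the origin (TCP) lies at the very end of the fingers, on their centre line; the grasp point (between the pads) lies behind it (bot.tcp_to_grasp is the y of the grasp point in the tool frame, in m); y points along the fingers, z is the direction in which the jaws open and shut, and the axes are right-handed (so a half turn about y gives the same grasp; the last joint's range is limited). The gripper opens to 85 mm and grips with 20 to 120 N. Pads are 22 mm wide; open, the fingers measure 114 mm over their backs; the gripper's body (76 mm by 85 mm) begins 54 mm behind the grasp point. The pads swing forward as they close: fully open they stand 13 mm farther back than shut.
Start: joints at [1.144, 0.264, 1.604, -0, 1.274, -0.037], TCP at [0.256, 0.624, 0.231] pointing down, gripper open.
Joint ranges: [-2.63, 2.63], [-0.94, 2.18], [0.31, 2.57], [-1.31, 4.45], [0, 2.66], [-2.55, 2.55]. Speed limits (rad/s): [2.57, 2.57, 3.14, 3.14, 3.14, 3.14].

### API

Orientations are given as a rotation vector (axis times angle).
In Python, from workcell import bot, optics, workorder gives the robot as it stands.
- The arm moves only by the shell command python3 -m handwheel 'ROWS' [FORCE]. ROWS is JSON, a list of rows, each a list of 7 numbers: the shift along the tool's x, y, z in m, then the turn, a rotation vector about the tool's x, y, z in rad, then the opening, from 0 (shut) to 1 (fully open). A call has 1 to 8 rows; each row shifts and turns the commanded pose from where the row before left it, along the tool's axes as they then stand; what a row does not reach is not made up. A row lasts 1/8 s, in which the tool goes at most 62.5 mm and 10.7 degrees, less where a joint would pass 70% of its speed; a pose out of reach is approached as far as the arm can. A call with a gripper value outside its range is refused whole. The fingers move at their own pace and stop on an object; FORCE is the grip in N (left out, the last holds). Time passes only in rows, so rows that do not move let the fingers close. It gives the time, the measured TCP pose, the force and the opening at its end, in the units of the state.
- bot.read_state(): the state, without advancing time (a new reading comes with each control period).
- optics.read_camera(name): name is "scene" or "top" or "wrist"; returns a dict with "image" (420x560x3 uint8, red, green, blue), "z_map" (420x560 float32, m along the optical axis (not along the pixel's ray), 0 where there is no reading), "mtx" (3x3 intrinsics, pixels), "world_from_camera" (4x4, takes a point from camera to world coordinates); the wrist camera has in their place "hand_eye" (4x4, takes a point from camera to tool coordinates, whose origin is the TCP and whose axes are the tool frame's). Camera axes: x right, y down, z forward; pixel columns grow to the right and rows downward; lengths in m; the calibration is good to about 2 mm. A picture is of the moment at which its call begins: read the wrist's pose just before it.
- workorder.finish_job(): hands the job in, once; it reports no verdict.
The state is a dict: "time": time; "q": joint angles; "joint_vel": joint speeds; "joint_torque": joint torques, N m; "tool_pos": TCP position; "tcp_rot": TCP orientation; "wrist_force": force on the tool from outside, world axes, zero at the start; "torque": the same for the moment, N m; "width": opening from 0.0 (shut) to 1.0 (fully open).
Only numpy, scipy, OpenCV 4.12 (cv2) and the standard library are available. Lean on these libraries where they do the work, as an engineer would, in place of code of your own. Each camera call takes 0.05 s, during which the arm holds its last target.

### The job

On the reading stand, push the cam's crank pin round with a fingertip, anticlockwise seen from above, until the cam's low point faces the carriage's roller (the crank then points straight to the stand's left). Only then push the sample carriage forward by its upright back plate until it is fully home against its two stops, so that the glass cup stands between the reading posts. Push from outside only: take neither pin nor plate between the fingers, do not touch, lift or tip the cup, leave everything else where it is, and finish clear.

Things in the scene. Friction and masses are not known exactly. Their poses are not given: they have to be found in the camera images.
- stand: Fixed reading stand, an aluminium base plate 206 x 130 mm and 12 mm thick, screwed to the table. Origin on the table surface, 17 mm (along x) behind the plate's centre; its x axis is the carriage's forward direction (away from the push plate, towards the cam), y to the left, z up. Two grey reading posts (20 x 12 mm, tops 62 mm above the table) stand at x = -5.5 mm, y = +-52 mm; two small stop blocks (tops 28 mm above the table) at x = 24 to 36 mm, y = +-33 mm.
- slide (a joint): Travel of the white sample carriage (70 mm long, 80 mm wide) along the stand's +x, m: 0 = parked at the back (start), 0.034 = fully home, its front edge against the two stop blocks, with the cup between the reading posts. About 2 N of friction moves it, and it stays where it is left. A vertical follower roller (16 mm across) on the carriage's nose faces the cam: the cam's rim blocks it unless the cam's low point faces the roller to within about 0.47 rad.
- push_face (a point): Centre of the rear (-x) face of the dark upright push plate at the back of the carriage: plate 70 mm wide (y), 8 mm thick, its faces from 30 to 75 mm above the table, this point 52 mm above the table. Moves with the carriage. Push here towards +x of the stand. Axes as the stand's.
- cam (a joint): Angle of the eccentric cam about its vertical axis, rad, growing anticlockwise seen from above: 0 = thick side (high point) towards the roller, crank pointing to the stand's right (-y); 3.14 = low point towards the roller, crank pointing to the stand's left (+y). Starts between 0 and 0.8; end stops at -0.15 and 3.85, so it goes from high to low only anticlockwise, the crank passing over the front (+x) side. Stiff (0.25 N m, about 4 N at the pin); stays where it is left.
- cam_axis (a point): Point on the cam's vertical axis, 77 mm above the table, 68 mm ahead (+x) of the stand's origin. The cam is a steel disc 60 mm across and 16 mm thick (30 to 46 mm above the table), its centre 18 mm off this axis, so its rim is 48 mm from the axis at the high point and 12 mm at the low point. A round boss on the axis (24 mm across) reaches 60 mm above the table.
- crank_pin (a point): Centre of the exposed part of the black upright crank pin, 16 mm across, from 54 to 100 mm above the table, this point at 77 mm. It stands on the end of a dark bar (14 mm wide, top 54 mm above the table) 60 mm from the cam axis, square to the cam's thick side. Push it round with a fingertip.
- cup: Loose glass sample cup standing in the square recess of the carriage, 40 mm across, 55 mm tall (top 85 mm above the table), origin at the centre of its underside, z up, 40 mm ahead of the push plate's rear face. It rides with the carriage.
- spare_mid (a point): Bystander: empty glass sample cup, 40 mm across, 55 mm tall, standing on the table to the left (+y) of the stand; point at its middle. Leave alone.
- vial_mid (a point): Bystander: small glass vial with white cap, 32 mm across, 60 mm tall, standing on the table to the right (-y) of the stand; point at its middle. Leave alone.
- beaker_mid (a point): Bystander: glass beaker, 70 mm across, 90 mm tall; point at its middle. Leave alone.
- reagent_mid (a point): Bystander: white plastic bottle, 60 mm across, 120 mm tall; point at its middle. Leave alone.
- driver_mid (a point): Bystander: screwdriver lying on the table, 170 mm long; point at its middle. Leave alone.
There are look-alikes about, which are no part of the job. Leave any green look-alike of the stand alone.

How it is judged:
On the way, in this order (a step that is already met when the one before it is completed fails the run):
1. the cam is turned to its low point (within 0.45 rad) while the carriage is still parked (value of joint cam between 2.69159 and 3.59159 rad and value of joint slide below 0.012 m), for 0.2 s.
2. the carriage is pushed fully home (value of joint slide above 0.031 m), for 0.2 s.
At the end, for the whole second after the job is handed in: The carriage is home (at least 31 of 34 mm forward) and at rest, the cam's low point faces the roller within 0.45 rad, and the cup stands upright in its recess on the carriage (value of joint slide above 0.031 m and value of joint cam between 2.69159 and 3.59159 rad and angle between cup's own z axis and vertical below 0.1 rad and height (world z) of cup between 0.026 and 0.034 m and x of cup in the frame of push_face between 0.034 and 0.047 m and velocity of joint slide between -0.005 and 0.005 m/s and linear speed of cup below 0.02 m/s); the robot touches nothing.
It fails at once if the carriage is forced forward (more than 12 mm) while the cam is not at its low point (value of joint slide above 0.012 m and not (value of joint cam between 2.54159 and 3.74159 rad)).
It fails at once if the sample cup is touched by the robot (over 1 N), lifted or tipped (contact force between any of the fingers, the arm and cup above 1 N or height (world z) of cup above 0.042 m or angle between cup's own z axis and vertical above 0.3 rad).
It fails at once if the crank pin or the push plate is taken between the fingers ((horizontal distance between the grasp point and crank_pin below 0.008 m and height (world z) of the grasp point below 0.097 m) or (x of the grasp point in the frame of push_face between 0 and 0.008 m and y of the grasp point in the frame of push_face between -0.035 and 0.035 m and height (world z) of the grasp point below 0.068 m)).
It fails at once if a bystander is moved, lifted or knocked over (more than 20 mm) (distance of any of spare_mid, vial_mid, beaker_mid, reagent_mid, driver_mid from where it was at the start of the episode above 0.02 m).
It also fails if it takes over 53 s, if anything falls off the work surface, if the arm or the gripper's body presses on something with over 40 N, if the wrist force passes 120 N, or if a joint passes its speed limit or range.

## Working session

There is one attempt and no reset: what is moved stays moved. The work goes in short steps, Python scripts to look and compute and a shell command to move; the robot and the scene stay as the last step left them, time stands still between calls to the robot, and variables do not carry over. Pictures are saved under pics/ and viewed, and the job is handed in when it is done.

```bash
ls; mkdir -p pics; python3 - <<'E'
from workcell import bot, optics
import cv2,numpy as np
s=bot.read_state();print(s['time'],s['tool_pos'],s['tcp_rot'],s['width'],s['wrist_force'],bot.tcp_to_grasp)
for n in('scene','top'):
    c=optics.read_camera(n);cv2.imwrite(f'pics/{n}0.png',c['image'][:,:,::-1])
    np.savez(f'{n}0.npz',**c)
    print(n,c['mtx'].tolist(),c['world_from_camera'].round(3).tolist())
E
```

```text
pics
0.0 [0.25620395 0.6236825  0.22995758] [-1.55126277  0.3062913  -0.30550324] 0.9990248844758906 [-0.62011211  0.08649768  0.0627041 ] -0.0187
scene [[399.51035425545933, 0.0, 276.9233896828927], [0.0, 399.51035425545933, 208.86636804208118], [0.0, 0.0, 1.0]] [[-0.289, 0.746, -0.6, 1.13], [0.957, 0.216, -0.193, 0.186], [-0.014, -0.63, -0.777, 0.841], [0.0, 0.0, 0.0, 1.0]]
top [[399.97237684672206, 0.0, 274.4613412567182], [0.0, 399.97237684672206, 210.3775674690157], [0.0, 0.0, 1.0]] [[0.019, -0.992, 0.123, 0.42], [-1.0, -0.021, -0.013, -0.003], [0.016, -0.123, -0.992, 1.052], [0.0, 0.0, 0.0, 1.0]]
```

View pics/scene0.png

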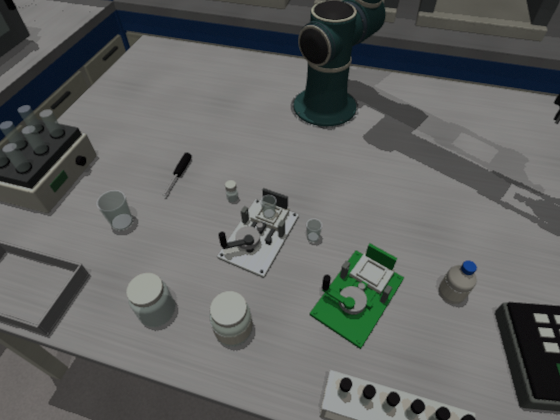

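View pics/top0.png

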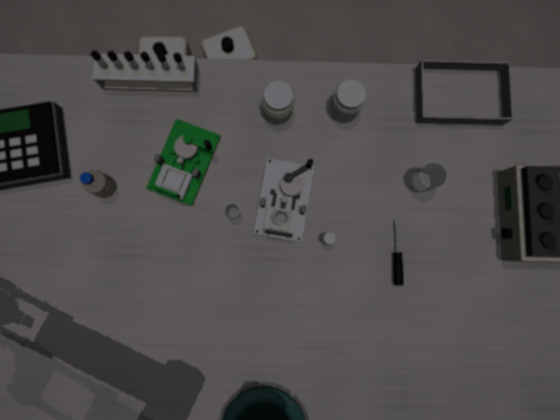

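```bash
cat > h.py <<'E'
import numpy as np,cv2
def cloud(c,T=None):
    z=c['z_map'];K=c['mtx'];T=c['world_from_camera'] if T is None else T
    v,u=np.mgrid[:420,:560]
    P=np.stack([(u-K[0,2])/K[0,0]*z,(v-K[1,2])/K[1,1]*z,z],-1)
    return P@T[:3,:3].T+T[:3,3]
E
python3 - <<'E'
import numpy as np,cv2
from h import *
out=[]
for n,(r0,r1,c0,c1) in dict(top=(140,260,220,350),scene=(160,290,190,330)).items():
    c=dict(np.load(n+'0.npz'));P=cloud(c)
    im=c['image'][r0:r1,c0:c1,::-1]
    cv2.imwrite(f'pics/{n}_crop.png',cv2.resize(np.clip(im*(2.0 if n=='top' else 1),0,255).astype(np.uint8),None,fx=4.5,fy=4.5,interpolation=cv2.INTER_CUBIC))
    Q=P[r0:r1,c0:c1].reshape(-1,3);rgb=c['image'][r0:r1,c0:c1].reshape(-1,3).astype(int)
    m=(Q[:,2]>0.007)&(Q[:,2]<0.02)&(np.ptp(rgb,axis=1)<40)
    # table check
    print(n,'table z',np.median(Q[:,2][(Q[:,2]<0.006)]))
    A=Q[m][:,:2].astype(np.float32)
    mask=np.zeros(c['z_map'].shape,np.uint8)
    M=(P[...,2]>0.007);mm=np.zeros_like(M);mm[r0:r1,c0:c1]=M[r0:r1,c0:c1]
    nl,l=cv2.connectedComponents(mm.astype(np.uint8))
    k=np.argmax(np.bincount(l[l>0]));Q=P[l==k]
    A=Q[(Q[:,2]<0.02)][:,:2].astype(np.float32)
    print(cv2.minAreaRect(A),len(A))
    H=Q[(Q[:,2]>0.088)];print('high',H.mean(0),len(H)); print(H.round(3)[:25].tolist())
E
```

```text
top table z -0.0007124671489684431
((0.5795214772224426, -0.04151817411184311), (0.12994050979614258, 0.20631392300128937), 81.13863372802734) 2175
high [ 0.58591655 -0.06997785  0.38063442] 54
[[0.42, -0.003, 1.052], [0.666, -0.096, 0.099], [0.667, -0.098, 0.099], [0.666, -0.1, 0.101], [0.667, -0.103, 0.099], [0.665, -0.093, 0.096], [0.663, -0.095, 0.101], [0.664, -0.098, 0.097], [0.665, -0.101, 0.097], [0.663, -0.103, 0.102], [0.664, -0.105, 0.099], [0.661, -0.093, 0.101], [0.661, -0.095, 0.102], [0.661, -0.098, 0.102], [0.662, -0.101, 0.098], [0.662, -0.103, 0.099], [0.662, -0.106, 0.098], [0.662, -0.108, 0.099], [0.42, -0.003, 1.052], [0.659, -0.093, 0.097], [0.659, -0.096, 0.098], [0.659, -0.098, 0.098], [0.659, -0.101, 0.098], [0.659, -0.103, 0.1], [0.659, -0.106, 0.098]]
scene table z -0.0002044309447851167
((0.580535888671875, -0.04125320911407471), (0.13127493858337402, 0.20822247862815857), 81.1376953125) 1973
high [0.84681909 0.01245035 0.38926801] 79
[[1.13, 0.186, 0.841], [1.13, 0.186, 0.841], [1.13, 0.186, 0.841], [1.13, 0.186, 0.841], [1.13, 0.186, 0.841], [1.13, 0.186, 0.841], [1.13, 0.186, 0.841], [1.13, 0.186, 0.841], [1.13, 0.186, 0.841], [1.13, 0.186, 0.841], [1.13, 0.186, 0.841], [1.13, 0.186, 0.841], [1.13, 0.186, 0.841], [1.13, 0.186, 0.841], [1.13, 0.186, 0.841], [1.13, 0.186, 0.841], [1.13, 0.186, 0.841], [1.13, 0.186, 0.841], [1.13, 0.186, 0.841], [1.13, 0.186, 0.841], [0.656, -0.105, 0.099], [0.656, -0.102, 0.1], [0.655, -0.101, 0.099], [0.659, -0.106, 0.099], [0.66, -0.103, 0.102]]
```

```bash
ls pics
```

```text
scene0.png
scene_crop.png
top0.png
top_crop.png
```

```bash
python3 - <<'E'
import numpy as np,cv2
from h import *
yaw=np.deg2rad(-8.86);X=np.array([np.cos(yaw),np.sin(yaw)]);Y=np.array([-X[1],X[0]])
O=np.array([.580,-.0414])-.017*X
print('O',O,'cam axis',O+.068*X)
for n in ('top','scene'):
    c=dict(np.load(n+'0.npz'));P=cloud(c).reshape(-1,3)
    S=np.c_[(P[:,:2]-O)@X,(P[:,:2]-O)@Y,P[:,2]]
    b=(abs(S[:,0])<.15)&(abs(S[:,1])<.09)
    def q(name,m):
        print(n,name,m.sum(),S[m].mean(0).round(4),S[m].min(0).round(3),S[m].max(0).round(3),P[m].mean(0).round(4))
    q('pin',b&(P[:,2]>.094)&(P[:,2]<.11))
    q('plate',b&(P[:,2]>.066)&(P[:,2]<.079)&(S[:,0]<-.05))
    q('bosstop',b&(P[:,2]>.056)&(P[:,2]<.064)&(abs(S[:,0]-.068)<.02)&(abs(S[:,1])<.02))
    q('posts',b&(P[:,2]>.056)&(P[:,2]<.066)&(abs(S[:,0]+.0055)<.02)&(abs(S[:,1])>.04))
    q('cuptop',b&(P[:,2]>.08)&(P[:,2]<.09)&(abs(S[:,1])<.03)&(S[:,0]<0.01))
    for nm,mm in (('spare',(S[:,1]>.075)&(S[:,1]<.15)),('vial',(S[:,1]<-.075)&(S[:,1]>-.15))):
        q(nm,(abs(S[:,0])<.13)&mm&(P[:,2]>.04)&(P[:,2]<.08))
E
```

```text
O [ 0.56320285 -0.03878165] cam axis [ 0.63039145 -0.04925505]
top pin 33 [ 0.1053 -0.0451  0.099 ] [ 0.099 -0.053  0.096] [ 0.112 -0.038  0.102] [ 0.6603 -0.0996  0.099 ]
top plate 101 [-0.0762 -0.001   0.0741] [-0.081 -0.034  0.067] [-0.052  0.034  0.078] [ 0.4878 -0.028   0.0741]
top bosstop 65 [ 0.0672 -0.0002  0.0595] [ 0.056 -0.011  0.056] [0.082 0.011 0.064] [ 0.6296 -0.0494  0.0595]
top posts 77 [-0.0063 -0.0007  0.0605] [-0.016 -0.058  0.057] [0.004 0.058 0.064] [ 0.5569 -0.0385  0.0605]
top cuptop 66 [-0.0387  0.0015  0.0839] [-0.059 -0.019  0.08 ] [-0.02   0.02   0.089] [ 0.5252 -0.0314  0.0839]
top spare 73 [-0.0388  0.1268  0.0514] [-0.059  0.106  0.04 ] [-0.022  0.144  0.06 ] [0.5444 0.0925 0.0514]
top vial 119 [-0.0677 -0.1265  0.0587] [-0.082 -0.142  0.044] [-0.052 -0.112  0.063] [ 0.4768 -0.1533  0.0587]
scene pin 37 [ 0.108  -0.0449  0.0992] [ 0.1   -0.052  0.095] [ 0.115 -0.038  0.103] [ 0.663  -0.0998  0.0992]
scene plate 138 [-0.0701  0.001   0.0728] [-0.082 -0.034  0.066] [-0.051  0.036  0.079] [ 0.4941 -0.027   0.0728]
scene bosstop 70 [0.069  0.0002 0.0594] [ 0.057 -0.01   0.056] [0.083 0.012 0.062] [ 0.6314 -0.0492  0.0594]
scene posts 75 [-0.004   0.0003  0.061 ] [-0.017 -0.057  0.056] [0.006 0.059 0.065] [ 0.5593 -0.0379  0.061 ]
scene cuptop 72 [-0.0388 -0.      0.0835] [-0.057 -0.019  0.08 ] [-0.02   0.019  0.087] [ 0.5248 -0.0328  0.0835]
scene spare 142 [-0.0398  0.1249  0.0496] [-0.059  0.106  0.04 ] [-0.019  0.144  0.058] [0.5431 0.0908 0.0496]
scene vial 116 [-0.0633 -0.1248  0.0561] [-0.079 -0.143  0.041] [-0.052 -0.112  0.063] [ 0.4815 -0.1524  0.0561]
```

View pics/scene_crop.png

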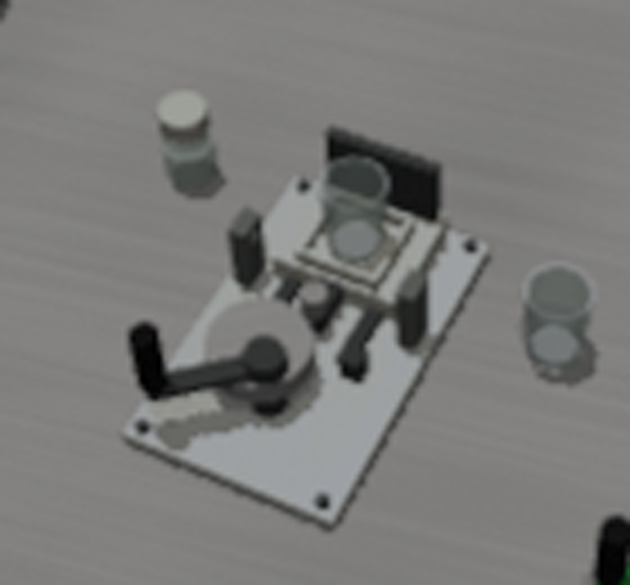

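View pics/top_crop.png

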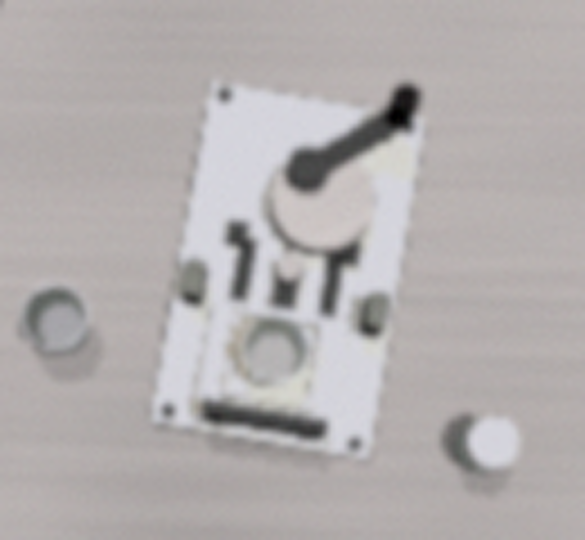

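```bash
cat >> h.py <<'E'
from scipy.spatial.transform import Rotation as R
yaw=np.deg2rad(-8.86);SX=np.array([np.cos(yaw),np.sin(yaw)]);SY=np.array([-SX[1],SX[0]])
O=np.array([.5635,-.0387])
def st(p): d=np.asarray(p)[:2]-O; return np.array([d@SX,d@SY])
def rep():
    from workcell import bot
    s=bot.read_state();M=R.from_rotvec(s['tcp_rot']).as_matrix()
    print('t',s['time'],'pos',np.round(s['tool_pos'],4),'stand',st(s['tool_pos']).round(4),'F',np.round(s['wrist_force'],1),'w',round(s['width'],3))
    print('q',np.round(s['q'],3),'toolx ang',round(np.arctan2(M[1,0],M[0,0]),3),'toolz ang',round(np.arctan2(M[1,2],M[0,2]),3),'y',M[:,1].round(3))
    return s,M
def to(S,z,M,pos):
    w=np.r_[O+S[0]*SX+S[1]*SY,z]; print('world',w.round(4),'tool shift',(M.T@(w-pos)).round(4))
E
python3 - <<'E'
from h import *
s,M=rep()
to((.075,-.075),.23,M,s['tool_pos'])
import workcell;from workcell import bot;print([a for a in dir(bot) if a[0]!='_'])
E
```

```text
t 0.1 pos [0.2562 0.6238 0.2301] stand [-0.4056  0.6072] F [ 1.   0.3 -0.1] w 1.003
q [ 1.144  0.265  1.605 -0.     1.274 -0.037] toolx ang -0.39 toolz ang 1.181 y [-0.001 -0.002 -1.   ]
world [ 0.6261 -0.1244  0.23  ] tool shift [ 0.6264  0.0012 -0.5515]
['MotionError', 'read_state', 'tcp_to_grasp']
```

```bash
python3 -m handwheel '[[0.045,0,-0.0395,0,0,0,0],[0.045,0,-0.0395,0,0,0,0],[0.045,0,-0.0395,0,0,0,0],[0.045,0,-0.0395,0,0,0,0],[0.045,0,-0.0395,0,0,0,0],[0.045,0,-0.0395,0,0,0,0],[0.045,0,-0.0395,0,0,0,0]]' 40; python3 -m handwheel '[[0.045,0,-0.0395,0,0,0,0],[0.045,0,-0.0395,0,0,0,0],[0.045,0,-0.0395,0,0,0,0],[0.045,0,-0.0395,0,0,0,0],[0.045,0,-0.0395,0,0,0,0],[0.045,0,-0.0395,0,0,0,0],[0.045,0,-0.0395,0,0,0,0]]'
python3 -m handwheel '[[0,0,0,0,0.183,0,0],[0,0,0,0,0.183,0,0],[0,0,0,0,0.183,0,0],[0,0,0,0,0.183,0,0],[0,0,0,0,0.183,0,0],[0,0,0,0,0.183,0,0]]';python3 -m handwheel '[[0,0,0,0,0.183,0,0],[0,0,0,0,0.183,0,0],[0,0,0,0,0.183,0,0],[0,0,0,0,0.183,0,0],[0,0,0,0,0.183,0,0],[0,0,0,0,0.183,0,0],[0,0,0,0,0,0,0]]'
python3 - <<'E'
from h import *
from workcell import optics
s,M=rep()
to((.075,-.075),.11,M,s['tool_pos'])
c=optics.read_camera('wrist');cv2.imwrite('pics/w1.png',c['image'][:,:,::-1]);print(c['hand_eye'].round(3).tolist())
P=cloud(c,np.r_[np.c_[M,s['tool_pos']],[[0,0,0,1]]]@c['hand_eye'])
b=(P[...,2]>.092)&(P[...,2]<.105)&(c['z_map']>0);Q=P[b];print(len(Q))
d=np.hypot(Q[:,0]-.66,Q[:,1]+.1);Q=Q[d<.03];print('pin',len(Q),Q.mean(0),st(Q.mean(0)))
E
```

```text
time: 0.98
tool_pos: [0.4431, 0.247, 0.231]
tcp_rot: [-1.549, 0.306, -0.306]
wrist_force: [0.3, 0.4, 0.0]
width: 0.001
time: 1.85
tool_pos: [0.6294, -0.1284, 0.2307]
tcp_rot: [-1.549, 0.307, -0.305]
wrist_force: [0.4, 0.6, -0.0]
width: 0.004
time: 2.6
tool_pos: [0.6287, -0.1265, 0.2305]
tcp_rot: [-1.245, 1.153, -1.151]
wrist_force: [0.1, 0.5, -0.3]
width: -0.002
time: 3.48
tool_pos: [0.6287, -0.1265, 0.2307]
tcp_rot: [-0.547, 1.907, -1.906]
wrist_force: [1.6, -0.0, -0.0]
width: 0.001
t 3.475 pos [ 0.6287 -0.1265  0.2307] stand [ 0.078  -0.0767] F [ 1.6 -0.  -0. ] w 0.001
q [-0.237  0.202  1.681 -0.     1.26   0.776] toolx ang -2.584 toolz ang -1.013 y [-0.001  0.    -1.   ]
world [ 0.6261 -0.1244  0.11  ] tool shift [ 0.0011  0.1207 -0.0031]
[[-0.0, 0.962, 0.274, -0.068], [0.001, -0.274, 0.962, -0.143], [1.0, 0.001, -0.001, -0.001], [0.0, 0.0, 0.0, 1.0]]
2251
pin 280 [ 0.66074969 -0.10034826  0.10049163] [ 0.10558437 -0.0459342 ]
```

```bash
python3 -m handwheel '[[0,0.05,-0.006,0,0,0,0],[0,0.05,0,0,0,0,0],[0,0.045,0,0,0,0,0],[0,0.02,0,0,0,0,0],[-0.009,0,0,0,0,0,0],[-0.009,0,0,0,0,0,0],[0,0,0,0,0,0,0]]'
python3 - <<'E'
from h import *
from workcell import optics
s,M=rep()
c=optics.read_camera('scene');cv2.imwrite('pics/s2.png',cv2.resize(c['image'][150:300,180:340,::-1],None,fx=4,fy=4))
E
```

```text
time: 4.4
tool_pos: [0.6442, -0.1119, 0.0691]
tcp_rot: [-0.54, 1.902, -1.907]
wrist_force: [-0.9, 0.7, 0.2]
width: -0.003
t 4.4 pos [ 0.6442 -0.1119  0.0691] stand [ 0.091  -0.0599] F [-0.9  0.7  0.2] w -0.003
q [-0.21   0.36   1.796  0.     0.98   0.804] toolx ang -2.585 toolz ang -1.014 y [ 0.005 -0.001 -1.   ]
```

View pics/s2.png

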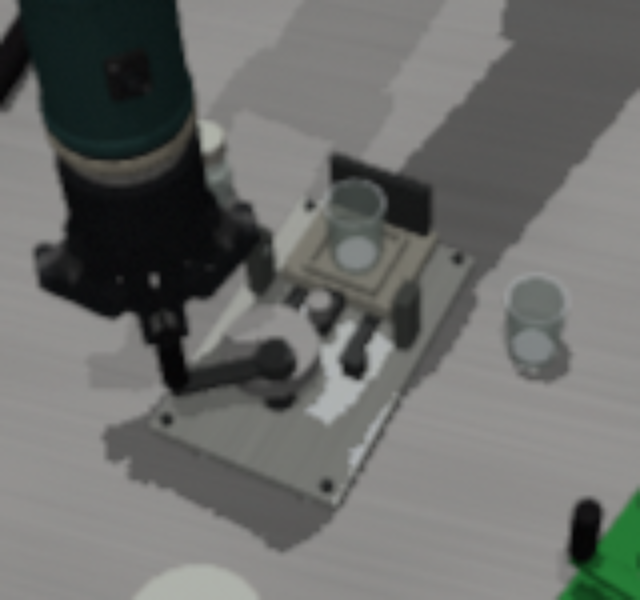

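The picture shows the closed fingertip beside the pin (pixel 175,380), on its clockwise side, clear of the post. I'll start the arc.

```bash
python3 -m handwheel '[[-0.0061,0,0.0016,0,-0.1,0,0],[-0.0061,0,0.0016,0,-0.1,0,0],[-0.0061,0,0.0016,0,-0.1,0,0],[-0.0061,0,0.0016,0,-0.1,0,0],[-0.0061,0,0.0016,0,-0.1,0,0],[-0.0061,0,0.0016,0,-0.1,0,0],[-0.0061,0,0.0016,0,-0.1,0,0],[-0.0061,0,0.0016,0,-0.1,0,0]]'
cat >> h.py <<'E'
def chk(nm):
    from workcell import optics
    s,M=rep()
    st_=st(s['tool_pos'])-[.068,0];t=-M[:2,0];t=np.array([t@SX,t@SY]);u=np.array([t[1],-t[0]])
    print('finger radial',(st_@u).round(4),'tang',(st_@t).round(4),'cam if face on',np.arctan2(u[1],u[0])+np.pi/2)
    for n in('scene','top'):
        c=optics.read_camera(n)
        if n=='scene': cv2.imwrite('pics/'+nm,cv2.resize(c['image'][150:300,180:340,::-1],None,fx=4,fy=4))
        P=cloud(c);I=c['image'].astype(int)
        d=np.stack([(P[...,:2]-O)@SX-.068,(P[...,:2]-O)@SY],-1);r=np.hypot(d[...,0],d[...,1])
        # bar top, dark
        m=(P[...,2]>.049)&(P[...,2]<.058)&(r>.016)&(r<.05)&(I.max(-1)<95)&(d[...,0]>-.045)
        if m.sum(): v=d[m].mean(0);print(n,'bar px',m.sum(),'cam',(np.arctan2(v[1],v[0])+np.pi/2).round(3))
        m=(P[...,2]>.06)&(P[...,2]<.079)&(abs(d[...,1])<.034)&(d[...,0]<-.11)&(d[...,0]>-.16)
        if m.sum(): print(n,'plate x',(d[m][:,0].mean()+.068).round(4),m.sum())
E
python3 -c "
from h import *;chk('s3.png')"
```

```text
time: 5.45
tool_pos: [0.6825, -0.0848, 0.0682]
tcp_rot: [-1.1, 1.358, -1.368]
wrist_force: [2.1, -7.5, -1.7]
width: 0.002
t 5.45 pos [ 0.6825 -0.0848  0.0682] stand [ 0.1246 -0.0273] F [ 2.1 -7.5 -1.7] w 0.002
q [-0.158  0.418  1.717 -0.004  1.001  0.055] toolx ang -1.782 toolz ang -0.212 y [ 0.005 -0.004 -1.   ]
finger radial 0.0581 tang -0.024 cam if face on 1.513872742923348
scene bar px 74 cam 1.472
scene plate x -0.067 195
```

View pics/s3.png

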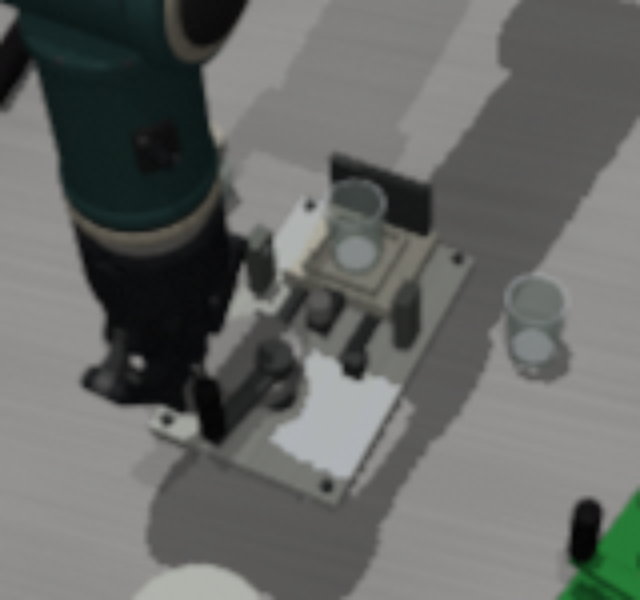

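Crank bar now points forward (pin at 207,410), cam ≈ 1.47. I'll continue.

```bash
python3 -m handwheel '[[-0.0061,0,0.0016,0,-0.1,0,0],[-0.0061,0,0.0016,0,-0.1,0,0],[-0.0061,0,0.0016,0,-0.1,0,0],[-0.0061,0,0.0016,0,-0.1,0,0],[-0.0061,0,0.0016,0,-0.1,0,0],[-0.0061,0,0.0016,0,-0.1,0,0],[-0.0061,0,0.0016,0,-0.1,0,0],[-0.0061,0,0.0016,0,-0.1,0,0]]'
python3 -c "
from h import *;chk('s4.png')"
```

```text
time: 6.55
tool_pos: [0.6898, -0.0346, 0.0687]
tcp_rot: [-1.429, 0.759, -0.772]
wrist_force: [6.0, -2.9, -1.9]
width: 0.005
t 6.55 pos [ 0.6898 -0.0346  0.0687] stand [0.1242 0.0236] F [ 6.  -2.9 -1.9] w 0.005
q [-8.600e-02  4.200e-01  1.712e+00 -1.000e-03  1.001e+00 -6.730e-01] toolx ang -0.983 toolz ang 0.588 y [ 0.008 -0.002 -1.   ]
finger radial 0.0573 tang -0.0207 cam if face on 2.313649737613279
scene bar px 1 cam 2.493
scene plate x -0.0672 192
```

View pics/s4.png

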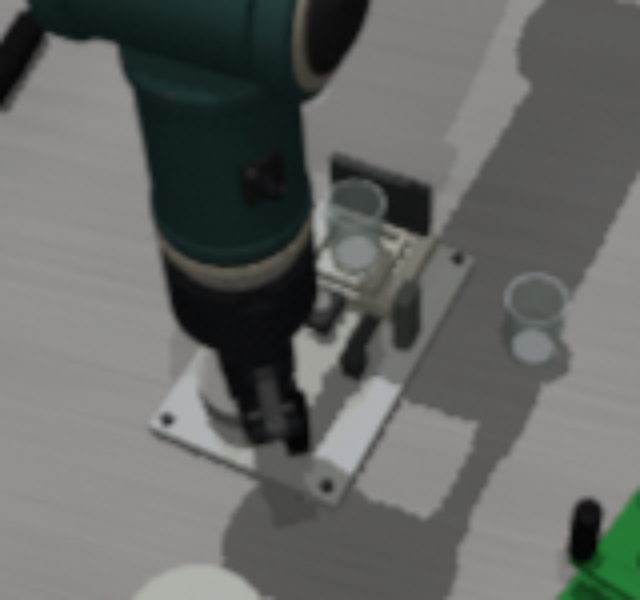

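Pin seen at (298,430) ahead of the finger; cam ≈ 2.3.

```bash
python3 -m handwheel '[[-0.0061,0,0.0018,0,-0.1,0,0],[-0.0061,0,0.0018,0,-0.1,0,0],[-0.0061,0,0.0018,0,-0.1,0,0],[-0.0061,0,0.0018,0,-0.1,0,0],[-0.0061,0,0.0018,0,-0.1,0,0],[-0.0061,0,0.0018,0,-0.1,0,0],[-0.0061,0,0.0018,0,-0.1,0,0],[-0.0061,0,0.0018,0,-0.1,0,0]]'
python3 -c "
from h import *;chk('s5.png')"
```

```text
time: 7.65
tool_pos: [0.6588, 0.0047, 0.0685]
tcp_rot: [-1.568, 0.139, -0.148]
wrist_force: [3.1, -3.4, -0.7]
width: 0.002
t 7.65 pos [0.6588 0.0047 0.0685] stand [0.0875 0.0575] F [ 3.1 -3.4 -0.7] w 0.002
q [-0.03   0.369  1.786 -0.002  0.981 -1.417] toolx ang -0.182 toolz ang 1.388 y [ 0.006 -0.002 -1.   ]
finger radial 0.0581 tang -0.0179 cam if face on 3.1137957795668427
scene bar px 29 cam 3.036
scene plate x -0.0741 22
```

View pics/s5.png

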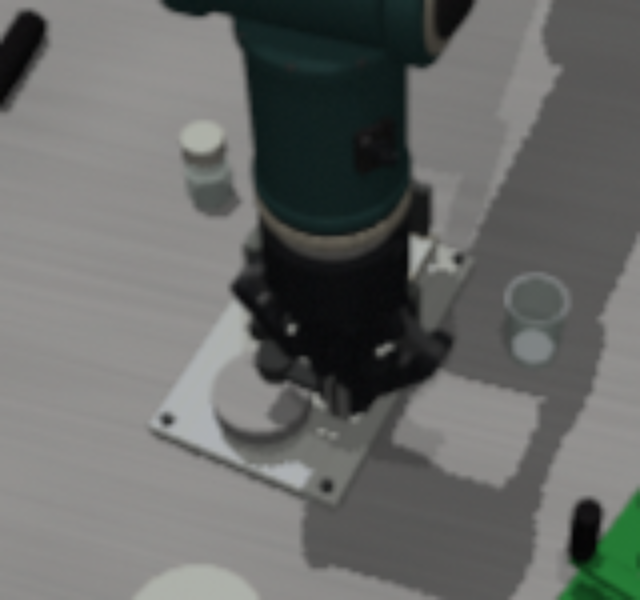

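Cam reads ≈3.04–3.11, in window. I'll back off and rise, then verify from above.

```bash
python3 -m handwheel '[[0.01,0,0,0,0,0,0],[0.015,0,0,0,0,0,0],[0,-0.05,0,0,0,0,0],[0,-0.06,0,0,0,0,0],[0,-0.05,0,0,0.027,0,0],[0,0,0,0,0,0,0]]'
python3 - <<'E'
from h import *
chk('s6.png')
s,M=rep()
to((-.12,0),.23,M,s['tool_pos'])
E
```

```text
time: 8.5
tool_pos: [0.6855, 0.0013, 0.2333]
tcp_rot: [-1.563, 0.159, -0.177]
wrist_force: [1.0, 0.3, -0.2]
width: -0.004
t 8.5 pos [0.6855 0.0013 0.2333] stand [0.1143 0.0583] F [ 1.   0.3 -0.2] w -0.004
q [-0.035  0.275  1.587  0.     1.269 -1.392] toolx ang -0.214 toolz ang 1.357 y [ 0.011 -0.    -1.   ]
finger radial 0.0609 tang -0.0428 cam if face on 3.0826167995164515
scene bar px 70 cam 3.102
scene plate x -0.0712 31
t 8.6 pos [0.6818 0.0014 0.2268] stand [0.1107 0.0578] F [-0.  -0.7 -0.4] w -0.001
q [-0.035  0.279  1.594  0.     1.268 -1.392] toolx ang -0.213 toolz ang 1.358 y [ 0.001  0.    -1.   ]
world [ 0.4449 -0.0202  0.23  ] tool shift [-0.2269 -0.0034 -0.0712]
```

View pics/s6.png

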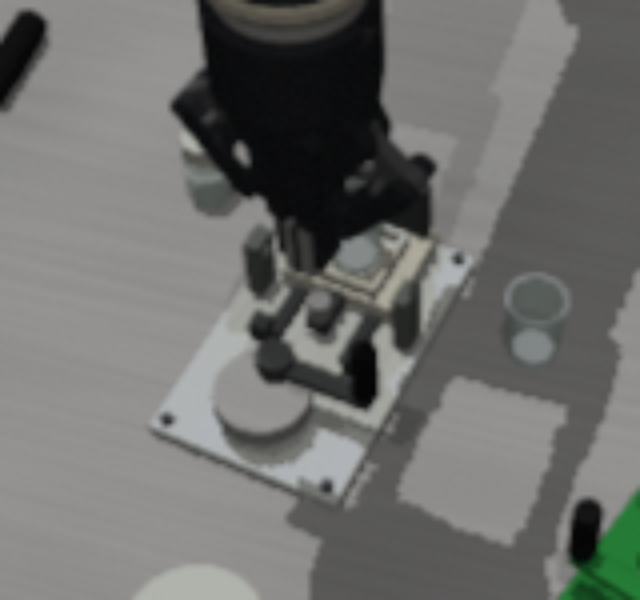

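Cam ≈3.10 and the crank points left (pin at 365,372). I'll go behind the push plate at height.

```bash
python3 -m handwheel '[[-0.0455,0,-0.0142,0,0,0,0],[-0.0455,0,-0.0142,0,0,0,0],[-0.0455,0,-0.0142,0,0,0,0],[-0.0455,0,-0.0142,0,0,0,0],[-0.0455,0,-0.0142,0,0,0,0],[0,0,0,0,-0.058,0,0],[0,0,0,0,0,0,0]]'
python3 - <<'E'
from h import *
chk('s7.png')
s,M=rep()
to((-.12,0),.047,M,s['tool_pos'])
from workcell import optics
c=optics.read_camera('top');P=cloud(c)
d=np.stack([(P[...,:2]-O)@SX,(P[...,:2]-O)@SY],-1)
m=(P[...,2]>.066)&(P[...,2]<.079)&(abs(d[...,1])<.036)&(d[...,0]<-.06)&(d[...,0]>-.1);print(m.sum(),d[m].mean(0) if m.sum() else '')
cv2.imwrite('pics/t7.png',cv2.resize(np.clip(c['image'][130:280,200:370,::-1]*2.,0,255).astype(np.uint8),None,fx=4,fy=4))
E
```

```text
time: 9.48
tool_pos: [0.4422, -0.0199, 0.2244]
tcp_rot: [-1.567, 0.125, -0.12]
wrist_force: [-0.3, 0.2, 1.6]
width: -0.002
t 9.475 pos [ 0.4422 -0.0199  0.2244] stand [-1.227e-01 -1.000e-04] F [-0.3  0.2  1.6] w -0.002
q [-0.101 -0.182  2.08   0.     1.247 -1.516] toolx ang -0.156 toolz ang 1.415 y [-0.003  0.    -1.   ]
finger radial -0.0003 tang 0.1907 cam if face on 3.1405221897922866
scene bar px 72 cam 3.093
scene plate x -0.067 196
top bar px 74 cam 3.191
t 9.575 pos [ 0.4433 -0.0199  0.2251] stand [-1.216e-01  1.000e-04] F [-0.5  0.2  0.1] w 0.003
q [-0.101 -0.181  2.078  0.     1.247 -1.516] toolx ang -0.156 toolz ang 1.415 y [-0.002  0.    -1.   ]
world [ 0.4449 -0.0202  0.047 ] tool shift [ 2.100e-03  1.781e-01 -1.000e-04]
0
```

View pics/s7.png

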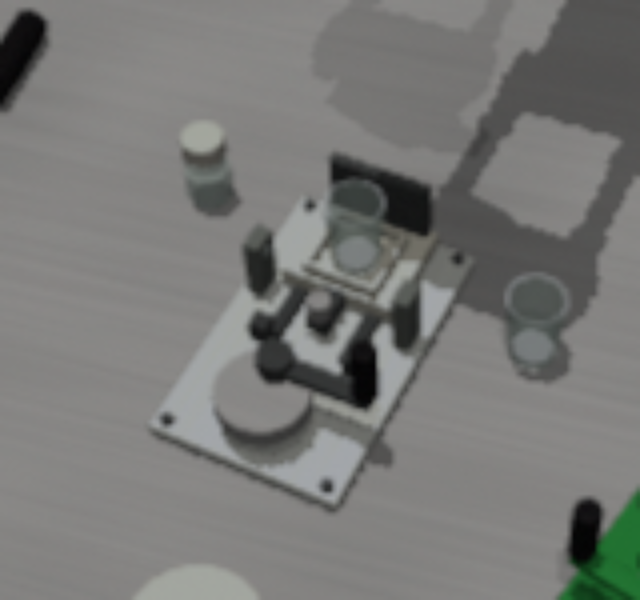

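```bash
python3 -m handwheel '[[0,0.055,0,0,0,0,0],[0,0.055,0,0,0,0,0],[0,0.048,0,0,0,0,0],[0,0.02,0,0,0,0,0],[0.008,0,0,0,0,0,0],[0.008,0,0,0,0,0,0],[0.008,0,0,0,0,0,0],[0,0,0,0,0,0,0]]'
python3 -c "
from h import *;chk('s8.png')"
```

```text
time: 10.62
tool_pos: [0.4695, -0.0239, 0.0497]
tcp_rot: [-1.567, 0.119, -0.124]
wrist_force: [-0.5, -0.5, -0.5]
width: -0.004
t 10.625 pos [ 0.4695 -0.0239  0.0497] stand [-0.0952  0.0001] F [-0.5 -0.5 -0.5] w -0.004
q [-0.104  0.07   2.2   -0.     0.869 -1.52 ] toolx ang -0.155 toolz ang 1.416 y [ 0.003 -0.    -1.   ]
finger radial 0.0001 tang 0.1632 cam if face on 3.141304038518042
scene bar px 72 cam 3.084
scene plate x -0.0696 236
top bar px 74 cam 3.184
```

View pics/s8.png

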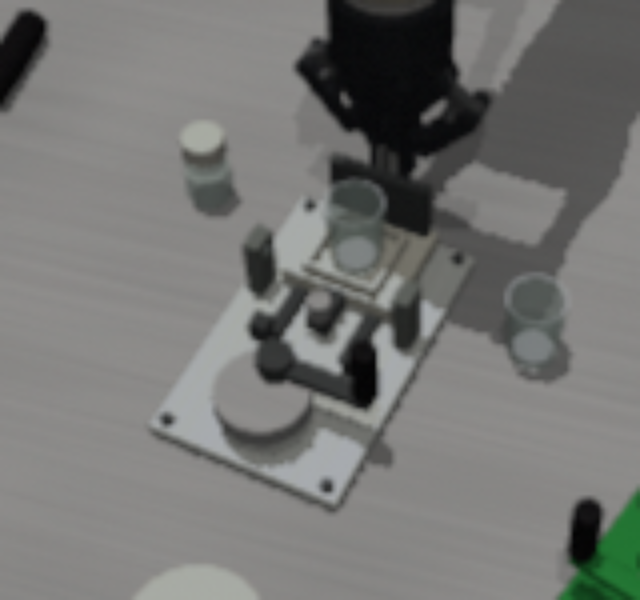

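Finger sits behind the plate, just short of contact; nothing has moved. Pushing slowly.

```bash
python3 -m handwheel '[[0.004,0,0,0,0,0,0],[0.004,0,0,0,0,0,0],[0.004,0,0,0,0,0,0],[0.004,0,0,0,0,0,0],[0.004,0,0,0,0,0,0],[0.004,0,0,0,0,0,0],[0.004,0,0,0,0,0,0],[0.004,0,0,0,0,0,0]]'
python3 -c "
from h import *;chk('s9.png')"
```

```text
time: 11.72
tool_pos: [0.4991, -0.0286, 0.0482]
tcp_rot: [-1.567, 0.122, -0.121]
wrist_force: [-1.9, 0.9, 0.6]
width: 0.003
t 11.725 pos [ 0.4991 -0.0286  0.0482] stand [-0.0652  0.0001] F [-1.9  0.9  0.6] w 0.003
q [-0.107  0.128  2.138  0.     0.876 -1.523] toolx ang -0.155 toolz ang 1.416 y [-0.  0. -1.]
finger radial 0.0 tang 0.1332 cam if face on 3.141440154311543
scene bar px 73 cam 3.106
scene plate x -0.0503 167
top bar px 73 cam 3.18
```

View pics/s9.png

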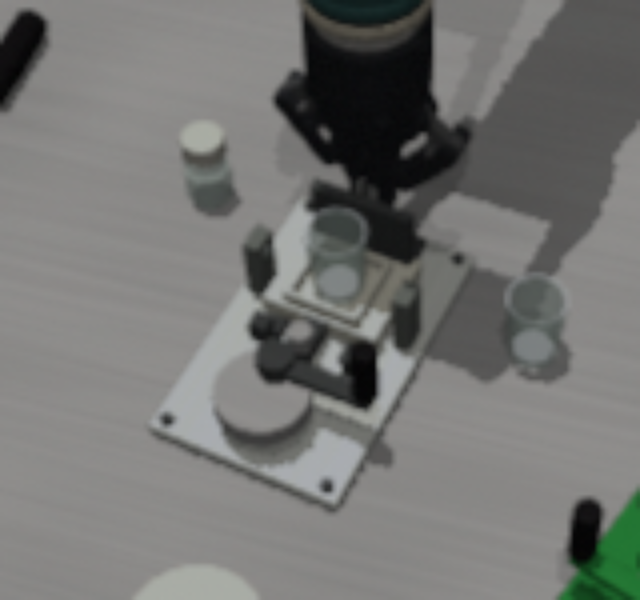

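The carriage advances freely, with the cup upright and the roller near the cam (300,330). Next is the last stretch, up to the stops.

```bash
python3 -m handwheel '[[0.003,0,0,0,0,0,0],[0.003,0,0,0,0,0,0],[0.002,0,0,0,0,0,0],[0.001,0,0,0,0,0,0],[0.001,0,0,0,0,0,0],[0.001,0,0,0,0,0,0],[0,0,0,0,0,0,0]]'
python3 -c "
from h import *;chk('s10.png')"
```

```text
time: 12.7
tool_pos: [0.507, -0.0299, 0.0479]
tcp_rot: [-1.567, 0.126, -0.117]
wrist_force: [-8.8, 1.1, 7.7]
width: -0.0
t 12.7 pos [ 0.507  -0.0299  0.0479] stand [-0.0572  0.    ] F [-8.8  1.1  7.7] w -0.0
q [-0.108  0.146  2.117  0.     0.884 -1.524] toolx ang -0.155 toolz ang 1.416 y [-0.006  0.001 -1.   ]
finger radial 0.0 tang 0.1251 cam if face on 3.141443855256502
scene bar px 76 cam 3.098
scene plate x -0.0476 57
top bar px 75 cam 3.186
```

View pics/s10.png

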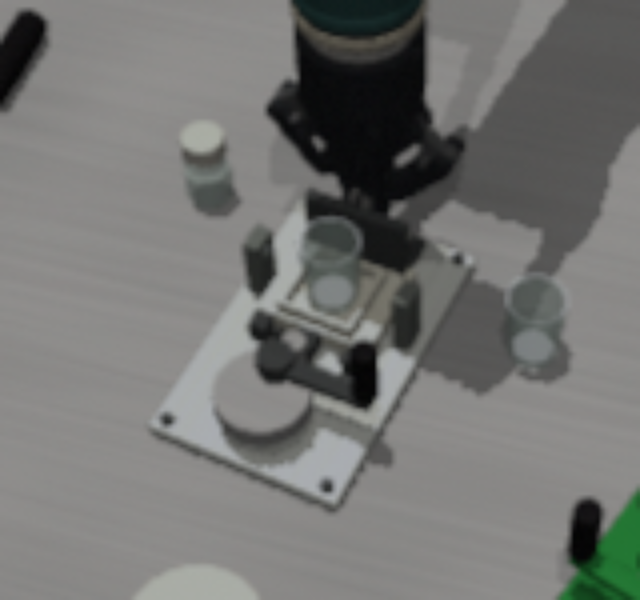

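```bash
python3 -m handwheel '[[0.001,0,0,0,0,0,0],[0.001,0,0,0,0,0,0],[0.001,0,0,0,0,0,0],[0,0,0,0,0,0,0],[0,0,0,0,0,0,0]]'
python3 -c "
from h import *;rep()"
```

```text
time: 13.42
tool_pos: [0.507, -0.0299, 0.0473]
tcp_rot: [-1.567, 0.131, -0.112]
wrist_force: [-16.3, 2.4, 12.4]
width: 0.0
t 13.425 pos [ 0.507  -0.0299  0.0473] stand [-0.0572  0.    ] F [-16.3   2.4  12.4] w 0.0
q [-0.108  0.151  2.113  0.     0.889 -1.524] toolx ang -0.155 toolz ang 1.416 y [-0.012  0.002 -1.   ]
```

The force doubled with no further motion, so the carriage is on the hard stops. Retreating.

```bash
python3 -m handwheel '[[-0.006,0,0,0,0,0,0],[-0.02,0,0,0,0,0,0],[-0.025,0,0,0,0,0,0],[0,-0.05,0,0,0,0,0],[0,-0.06,0,0,0,0,0],[0,-0.06,0,0,0,0,0],[0,0,0,0,0,0,0],[0,0,0,0,0,0,0]]'
python3 - <<'E'
from h import *
from workcell import optics
chk('s11.png')
for n in('scene','top'):
    c=optics.read_camera(n);P=cloud(c)
    d=np.stack([(P[...,:2]-O)@SX,(P[...,:2]-O)@SY],-1)
    m=(P[...,2]>.080)&(P[...,2]<.09)&(abs(d[...,1])<.03)&(abs(d[...,0])<.05);print(n,'cup rim',m.sum(),d[m].mean(0),d[m].min(0),d[m].max(0))
    m=(P[...,2]>.066)&(P[...,2]<.079)&(abs(d[...,1])<.036)&(d[...,0]<-.03)&(d[...,0]>-.1);print('plate',m.sum(),d[m].mean(0),d[m].min(0),d[m].max(0))
    for nm,y0,y1 in (('spare',.075,.15),('vial',-.15,-.075)):
        m=(P[...,2]>.04)&(P[...,2]<.08)&(d[...,1]>y0)&(d[...,1]<y1)&(abs(d[...,0])<.13);print(nm,d[m].mean(0))
E
```

```text
time: 14.42
tool_pos: [0.463, -0.023, 0.2187]
tcp_rot: [-1.567, 0.12, -0.123]
wrist_force: [-0.2, -0.6, -0.5]
width: -0.002
t 14.425 pos [ 0.463  -0.023   0.2187] stand [-1.017e-01  1.000e-04] F [-0.2 -0.6 -0.5] w -0.002
q [-0.103 -0.138  2.053 -0.     1.224 -1.519] toolx ang -0.155 toolz ang 1.416 y [ 0.002 -0.    -1.   ]
finger radial 0.0 tang 0.1697 cam if face on 3.141402208516965
scene bar px 76 cam 3.098
scene plate x -0.0439 35
top bar px 74 cam 3.188
scene cup rim 78 [-0.00555603  0.00082468] [-0.02458395 -0.01841946] [0.01490372 0.02028877]
plate 118 [-0.04067881  0.00085325] [-0.04704033 -0.03489718] [-0.03655077  0.03483975]
spare [-0.03975766  0.12464458]
vial [-0.06335839 -0.12470307]<stdin>:7: RuntimeWarning: Mean of empty slice.
  ret = um.true_divide(
Traceback (most recent call last):
ValueError: zero-size array to reduction operation minimum which has no identity
```

View pics/s11.png

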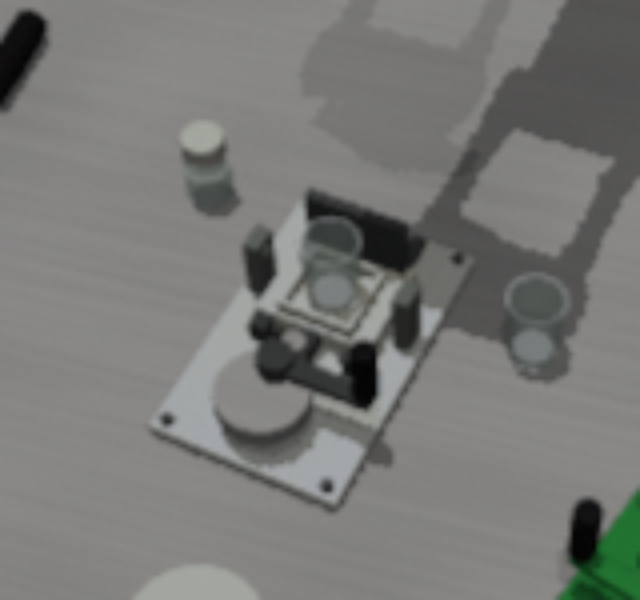

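The cup is upright between the posts, with its rim centred at x = -5.6 mm (33 mm forward). The crank points left, the spare cup and vial are unmoved, and the arm is clear.

```bash
python3 -c "
from workcell import workorder;print(workorder.finish_job())"
```

```text
the job is handed in; nothing more can be done
None
```

The job is done and handed in, with no verdict given. The cam went to its low point first, then I pushed the carriage home with the closed fingers, from outside only.

- **Cam:** I pushed the crank pin anticlockwise from about 0.70 rad. The last readings were 3.10 rad (scene camera) and 3.19 rad (top camera), and the carriage was still parked when the cam got there.
- **Carriage:** I pushed it by the back plate until it stopped against the blocks. The push force then roughly doubled to about 16 N with no further movement.
- **Cup:** In the scene camera it stands upright, its rim 33 mm further forward and centred at x = -5.6 mm, level with the reading posts (-5.5 mm).
- **Bystanders:** The spare cup and vial are where they were. I did not re-measure the beaker, bottle and screwdriver; the arm did not go near them.
- **Arm:** It finished clear at 0.22 m height, with wrist force near zero, after about 15 s.

The top camera could not confirm the cup at the end: the arm hid it there, so that check failed.

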